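Lay the red marker ready on the sheet

ROBOT

A 7-joint arm with a two-finger parallel gripper is mounted at the origin on the work surface. World frame = base frame: x ahead of the robot, y to its left, z up, the work surface at z = 0. Lengths are in mm, angles in rad, forces in N, time in s.
With the tool pointing down it reaches from about 425 to 825 mm from the base axis. Payload 3.6 kg.
Tool frame: the origin (TCP) lies midway between the tips of the shut fingers; the grasp point (between the pads) lies 19 mm behind it; z points along the fingers, y is the direction in which the jaws open and shut (so a half turn about z gives the same grasp; the last joint's range is limited). The gripper opens to 85 mm and grips with 20 to 120 N. Pads are 22 mm wide; open, the fingers measure 114 mm over their backs; the gripper's body (76 mm by 85 mm) begins 54 mm behind the grasp point. The pads swing forward as they close: fully open they stand 13 mm farther back than shut.
Start: joints at [1.23, 0.615, -0.013, 1.423, 0.008, 1.103, -0.04], TCP at [201.268, -618.024, 231.297] pointing down, gripper open.
Joint ranges: [-3.12, 3.12], [-0.3, 2.06], [-1.34, 1.32], [0.26, 2.42], [-1.36, 4.5], [0.01, 1.98], [-2.84, 2.84]. Speed limits (rad/s): [2.79, 2.79, 3.14, 3.14, 3.14, 3.14, 3.14].

INTERFACE

Orientations are given as a 3x3 rotation matrix whose columns are the frame's x, y, z axes.
In Python, from plant import get_obs, get_image, camera_model, finish_job gives the robot as it stands.
- The arm moves only by the tool carry_out, never from a script. Its argument "commands" is a list of rows, each a list of 3 entries, a list of its own where there are three numbers: the shift along the tool's x, y, z in mm, then the turn about the tool's z in rad, then the finger opening in mm, from 0 to 85.4. A call has exactly 8 rows; each row shifts and turns the commanded pose from where the row before left it, along the tool's axes as they then stand; what a row does not reach is not made up. A row lasts 1/12 s, in which the tool goes at most 41.7 mm and 7.16 degrees, less where a joint would pass 70% of its speed; a pose out of reach is approached as far as the arm can. A call is refused whole if a number of a shift passes 41.7 or a number of a turn 0.125, either way. A call with a gripper value outside its range is refused whole. The fingers move at their own pace and stop on an object; "grip_force" is the grip in N (left out, the last holds). Time passes only in rows, so rows that do not move let the fingers close, or fill a call up. It gives the time, the measured TCP pose, the force and the opening at its end, in the units of the state.
- get_obs(): the state, without advancing time (a new reading comes with each control period).
- get_image(name): name is "scene" or "top" or "wrist"; returns (picture, depth): 384x512x3 uint8, red, green, blue; 384x512 float32, mm along the optical axis (not along the pixel's ray), 0 where there is no reading.
- camera_model(name): a dict with "K" (3x3 intrinsics, pixels), "position" and "rotation" of the camera in the world. Camera axes: x right, y down, z forward; pixel columns grow to the right and rows downward; lengths in mm; the calibration is good to about 2 mm. A picture is of the moment at which its call begins: read the wrist's pose just before it. camera_model takes no time and is no camera call; for the wrist camera it gives the pose at the moment of the call.
- finish_job(): hands the job in, once; it reports no verdict.
The state is a dict: "time_s": time; "joint_positions": joint angles; "joint_velocities": joint speeds; "tau": joint torques, N m; "eef_pos": TCP position; "orientation": TCP orientation; "wrist_force": force on the tool from outside, world axes, zero at the start; "torque": the same for the moment, N m; "opening": opening from 0.0 (shut) to 1.0 (fully open).
Only numpy, scipy, OpenCV 4.12 (cv2) and the standard library are available. Lean on these libraries where they do the work, as an engineer would, in place of code of your own. Each camera call takes 0.05 s, during which the arm holds its last target. There are 200 camera calls.

TASK

Put the red marker ready for the next person to sign: pinch it by its upper part, lift it out of the wooden pen stand and press its cap end upright on the white sheet that has the green band. Keep it pinched while you lower the fingers sideways so that it pivots between them until it is nearly flat, then let go, so that it lies in the middle of the sheet along the sheet's long side (cap towards either end). Leave the green marker in the stand.

Things in the scene. Friction and masses are not known exactly. Their poses are not given: they have to be found in the camera images.
- red_marker: chunky felt marker, square barrel 16 x 16 mm, 150 mm long, about 35 g, standing cap down in one well of the pen stand: red cap (lower 48 mm), white middle, red upper end (43 mm). Origin: its middle; z runs along it, from the cap end (z = -75 mm) to the upper end (z = +75 mm), x and y square to its faces. Ends flat: it tips over the edge of the cap end
- pen_stand: dark wooden block fixed to the desk, 44 x 125 x 45 mm high, with two square wells, 20 mm wide and 38 mm deep (well floor 7 mm above the desk), at y = -35 and +35 mm. Origin: centre of its underside; y runs along the row of wells, z up. A marker in it stands loosely, its upper end 157 mm above the desk
- sheet: white sheet of paper, 210 x 297 mm, flat on the desk and fixed to it (no thickness to speak of), with a green band across one short end (other sheets lie about without it). Origin: its centre; y runs along its long side, x along its short side. A marker held lightly (20 N) and pressed on it with 5 to 20 N pivots between the fingers as they move in an arc about its cap end
- green_marker: the same kind of marker in green, a bystander standing cap down in the stand's other well, 70 mm from the red one; origin and axes as for the red one
Not all that is in view belongs to the job. Of the things that look like the red_marker, the smallest one is meant.

How it is judged (in metres and radians):
On the way, in this order (a step that is already met when the one before it is completed fails the run):
1. the red marker, pinched, stands cap down on the sheet, upright within 20 degrees (contact force between the fingers and red_marker above 1 N and horizontal distance between red_marker and sheet below 0.16 m and angle between red_marker's own z axis and vertical below 0.35 rad and height (world z) of red_marker below 0.08 m), for 0.1 s.
2. still pinched and with its cap end on the desk, it has been pivoted over to within 25 degrees of flat (contact force between the fingers and red_marker above 1 N and horizontal distance between red_marker and sheet below 0.16 m and angle between red_marker's own z axis and vertical between 1.13 and 2 rad and height (world z) of red_marker below 0.05 m), for 0.1 s.
At the end, for the whole second after the job is handed in: The red marker lies flat on the sheet at rest and released, its middle within 50 mm of the sheet's centre, and along the sheet's long side within 20 degrees, cap either way; the green marker still stands in the stand (within 11 degrees of upright) (horizontal distance between red_marker and sheet below 0.05 m and angle between the z axis of red_marker and the y axis of sheet, either way round below 0.35 rad and height (world z) of red_marker below 0.012 m and linear speed of red_marker below 0.02 m/s and angle between green_marker's own z axis and vertical below 0.2 rad); the robot touches nothing.
It fails at once if the green marker is moved more than 25 mm (distance of green_marker from where it was at the start of the episode above 0.025 m).
It also fails if it takes over 48 s, if anything falls off the work surface, if the arm or the gripper's body presses on something with over 40 N, if the wrist force passes 120 N, or if a joint passes its speed limit or range.

## Working session

There is one attempt and no reset: what is moved stays moved. The work goes in short steps, Python scripts to look and compute and a tool call to move; the robot and the scene stay as the last step left them, time stands still between calls to the robot, and variables do not carry over. Pictures are saved under pics/ and viewed, about 8 in all and at most 12, crops included, and the job is handed in when it is done.

Besides the shell and the picture viewer there is one more tool, called by a JSON object that holds its "op" and its "data". carry_out: Moves the arm, as the interface text tells. Its arguments: {"type":"object","properties":{"commands":{"type":"array","items":{"type":"array"}},"grip_force":{"type":"number"}},"required":["commands"]}

```bash
mkdir -p pics; cat > h.py <<'E'
import numpy as np, cv2
from plant import *
def shot(n,f):
    m=camera_model(n); im,d=get_image(n)
    cv2.imwrite('pics/'+f,im[:,:,::-1]); np.savez('pics/'+f[:-4],im=im,d=d,K=m['K'],p=m['position'],R=m['rotation'])
    return im,d,m
def load(f):
    z=np.load('pics/'+f+'.npz'); return z['im'],z['d'],z['K'],z['p'],z['R']
def ray(K,R,u,v): return R@np.linalg.inv(K)@np.array([u,v,1.])
def onplane(K,p,R,u,v,h):
    r=ray(K,R,u,v); return p+r*(h-p[2])/r[2]
def pts(d,K,p,R,mask):
    v,u=np.nonzero(mask&(d>0)); q=np.linalg.inv(K)@np.stack([u,v,np.ones(len(u))])*d[v,u]
    return (R@q).T+p
E
python3 - <<'E'
from h import *
o=get_obs(); print(o['time_s'],o['eef_pos'],o['orientation'],o['opening'])
a=shot('scene','s1.png'); b=shot('top','t1.png')
print(a[2],b[2])
cv2.imwrite('pics/both.png',np.hstack([cv2.resize(a[0],(400,300)),cv2.resize(b[0],(400,300))])[:,:,::-1])
E
```

```text
0.0 [ 201.04974078 -617.34088674  230.12768456] [[ 9.50831497e-01  3.09707618e-01 -8.09042510e-04]
 [ 3.09708674e-01 -9.50828481e-01  2.39537486e-03]
 [-2.73948172e-05 -2.52816535e-03 -9.99996804e-01]] 0.9947310399007974
{'K': array([[376.59353777,   0.        , 255.55441516],
       [  0.        , 376.59353777, 197.7505562 ],
       [  0.        ,   0.        ,   1.        ]]), 'position': array([727.37524731, 265.47142071, 630.2801433 ]), 'rotation': array([[-0.78658942,  0.52443462, -0.32595309],
       [ 0.61746984,  0.67048918, -0.4113092 ],
       [ 0.00284324, -0.52479767, -0.85122225]])} {'K': array([[386.05057421,   0.        , 252.56632933],
       [  0.        , 386.05057421, 195.17778271],
       [  0.        ,   0.        ,   1.        ]]), 'position': array([454.61856083,  19.88315951, 830.23468166]), 'rotation': array([[ 0.01915999, -0.99169688,  0.12716206],
       [-0.99955899, -0.02188556, -0.02007119],
       [ 0.02268755, -0.12672142, -0.99167886]])}
```

View pics/s1.png

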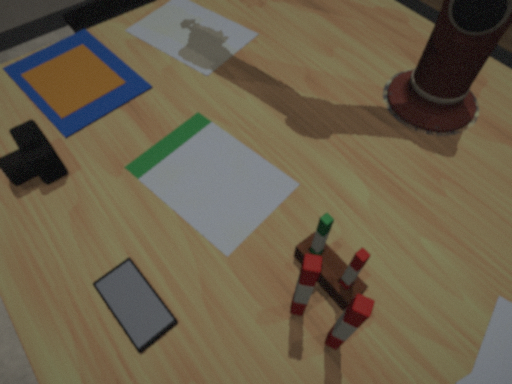

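View pics/t1.png

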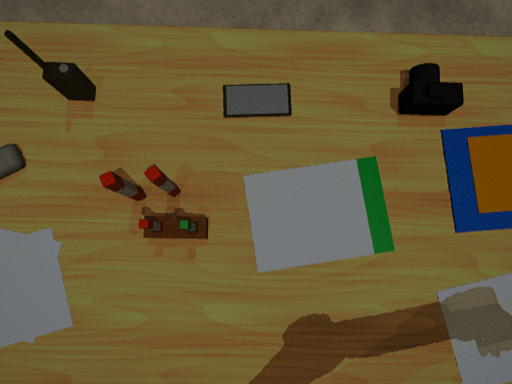

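The scene view shows three red candidates: one in the stand at (360,258), and two bigger free-standing ones at (311,265) and (361,308). In the top view they are at (145,224), (152,173) and (108,180). The one in the stand is the smallest, so it is the one meant. The sheet with the green band is at about (318,214) in the top view.

```bash
python3 - <<'E'
from h import *
for f in ('s1','t1'):
    im,d,K,p,R=load(f); i=im.astype(int); r,g,b=i[...,0],i[...,1],i[...,2]
    red=((r>90)&(r>2.5*g)&(r>2.5*b)).astype(np.uint8); gr=((g>60)&(g>1.8*r)&(g>1.8*b)).astype(np.uint8)
    for nm,m in(('red',red),('green',gr)):
        n,l,s,c=cv2.connectedComponentsWithStats(m)
        for k in range(1,n):
            if s[k,4]<25: continue
            P=pts(d,K,p,R,l==k); print(f,nm,c[k].round(),s[k,4],'lo',np.percentile(P,2,axis=0).round(),'hi',np.percentile(P,98,axis=0).round())
            if P[:,2].max()>100:
                T=P[P[:,2]>np.percentile(P[:,2],98)-5]; print('   top',T.mean(0).round(1),np.ptp(T,axis=0).round(1))
im,d,K,p,R=load('t1'); i=im.astype(int)
# sheet: low saturation plus green band
hsv=cv2.cvtColor(im,cv2.COLOR_RGB2HSV)
m=((hsv[...,1]<60)&(hsv[...,2]>80))|((hsv[...,0]>45)&(hsv[...,0]<85)&(hsv[...,1]>150)&(hsv[...,2]>50))
m=cv2.morphologyEx(m.astype(np.uint8),cv2.MORPH_OPEN,np.ones((3,3)))
n,l,s,c=cv2.connectedComponentsWithStats(m); k=l[214,318]
cn=max(cv2.findContours((l==k).astype(np.uint8),0,2)[0],key=cv2.contourArea)
W=np.array([onplane(K,p,R,u,v,0)[:2] for u,v in cn[:,0]],np.float32)
rc=cv2.minAreaRect(W); print('sheet',rc,cv2.boxPoints(rc).round())
# stand: dark pixels near, height ~45
uu=np.zeros(d.shape,bool); uu[190:260,120:230]=1
P=pts(d,K,p,R,uu); S=P[(P[:,2]>38)&(P[:,2]<52)]; 
print(len(S)); 
dark=(hsv[...,2]<110)&uu; P=pts(d,K,p,R,dark); S=P[(abs(P[:,2]-45)<6)]; print('stand',cv2.minAreaRect(S[:,:2].astype(np.float32)))
a=load('s1')[0]; cv2.imwrite('pics/crop1.png',np.hstack([cv2.resize(a[200:360,270:400],(390,480)),cv2.resize(im[150:250,90:220],(400,480*1))])[:,:,::-1])
E
```

```text
s1 red [362. 255.] 92 lo [483. 191. 155.] hi [495. 203. 159.]
   top [488.9 197.  157.1] [12.8 13.6  5. ]
s1 red [312. 263.] 284 lo [556. 163. 203.] hi [579. 185. 207.]
   top [567.4 173.7 205.4] [26.  26.5  5.7]
s1 red [362. 305.] 306 lo [548. 235. 204.] hi [568. 257. 207.]
   top [557.4 246.1 205.5] [22.9 25.   4.3]
s1 green [188. 126.] 42 lo [ 469. -291.   -1.] hi [ 502. -262.    3.]
s1 green [173. 142.] 28 lo [ 529. -272.   -1.] hi [ 550. -248.    2.]
s1 green [160. 147.] 30 lo [ 555. -277.   -1.] hi [ 582. -254.    3.]
t1 red [152. 173.] 160 lo [556. 160. 203.] hi [578. 184. 208.]
   top [566.8 171.9 206. ] [25.3 27.   5.3]
t1 red [107. 179.] 159 lo [546. 234. 204.] hi [568. 256. 208.]
   top [556.5 244.8 205.9] [25.4 25.2  5.7]
t1 red [143. 223.] 75 lo [481. 188. 155.] hi [495. 202. 160.]
   top [487.6 195.  157.4] [13.9 14.4  5.5]
t1 green [375. 205.] 1903 lo [ 449. -295.   -2.] hi [ 647. -232.    4.]
t1 green [184. 224.] 71 lo [481. 119. 156.] hi [495. 131. 160.]
   top [487.8 124.9 157.7] [14.2 12.9  5.1]
sheet ((526.3277587890625, -139.29833984375), (210.6262969970703, 297.3358154296875), 9.940537452697754) [[ 397.  -11.]
 [ 448. -304.]
 [ 656. -268.]
 [ 604.   25.]]
1038
stand ((513.8375244140625, 172.86273193359375), (98.32244110107422, 149.66038513183594), 1.0803086757659912)
```

View pics/crop1.png

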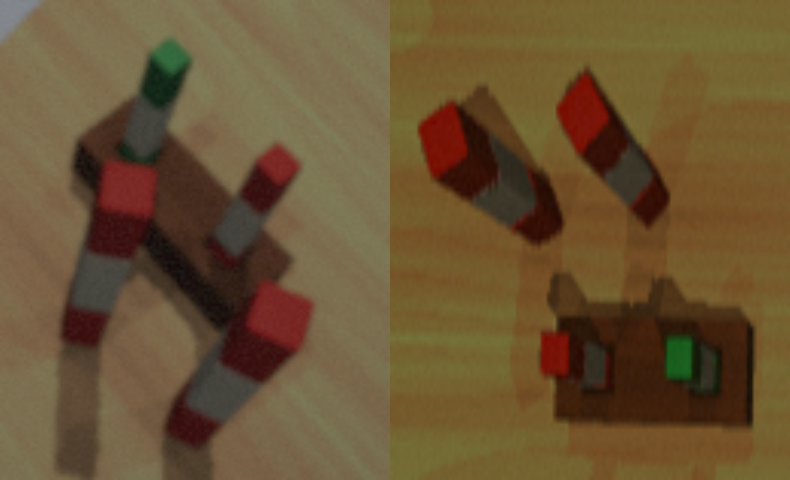

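The crop confirms it: the red marker in the stand is the thin one (top about 13 mm across, against about 25 mm for the two decoys). Red top is at (488,196,157), green at (488,125), and the sheet centre at (526,-139) with its long axis about 10° off y. I'll turn the jaws along world x first.

{"op": "carry_out", "data": {"commands": [[[0,0,-5],-0.125,60],[[0,0,-5],-0.125,60],[[0,0,-5],-0.125,60],[[0,0,-5],-0.125,60],[[0,0,-5],-0.125,60],[[0,0,-5],-0.125,60],[[0,0,-5],-0.125,60],[[0,0,-5],-0.125,60]], "grip_force": 40}}

```text
time_s: 0.77
eef_pos: [201.0, -617.7, 270.8]
orientation: [[0.247, 0.969, -0.001], [0.969, -0.247, 0.001], [0.001, -0.001, -1.0]]
wrist_force: [0.7, -0.1, -0.1]
opening: 0.702
```

```bash
cat > go.py <<'E'
import sys; from h import *
o=get_obs(); R=o['orientation']; p=o['eef_pos']; t=np.array(eval(sys.argv[1])); 
print(o['time_s'],p.round(1),'tool x,y',R[:,0].round(3),R[:,1].round(3),'q',np.round(o['joint_positions'],2),'F',o['wrist_force'].round(1),'M',o['torque'].round(2),'op',round(o['opening']*85.4,1))
print('tilt',R[:,2].round(3),'shift',(R.T@(t-p)).round(1)); print('yaw of tool y about world z deg',np.degrees(np.arctan2(R[1,1],R[0,1])).round(2))
E
python3 go.py [500,-200,270]
```

```text
0.7667 [ 201.  -617.7  270.8] tool x,y [0.247 0.969 0.001] [ 0.969 -0.247 -0.001] q [ 1.38  0.6  -0.28  1.36  0.17  1.21  0.84] F [ 0.7 -0.1 -0.1] M [ 0.01  0.02 -0.03] op 60.0
tilt [-0.001  0.001 -1.   ] shift [478.6 186.4   1.2]
yaw of tool y about world z deg -14.31
```

{"op": "carry_out", "data": {"commands": [[[0,0,0],-0.125,60],[[0,0,0],-0.125,60],[[20,25,0],0,60],[[30,40,0],0,60],[[30,40,0],0,60],[[30,40,0],0,60],[[30,40,0],0,60],[[30,40,0],0,60]]}}

```text
time_s: 1.43
eef_pos: [394.7, -472.7, 270.9]
orientation: [[0.006, 1.0, -0.001], [1.0, -0.006, 0.001], [0.001, -0.001, -1.0]]
wrist_force: [-0.6, -1.4, 1.0]
opening: 0.704
```

{"op": "carry_out", "data": {"commands": [[[38,12,0],0,60],[[38,12,0],0,60],[[38,12,0],0,60],[[38,12,0],0,60],[[38,12,0],0,60],[[38,6,0],0,60],[[38,0,0],0,60],[[38,0,0],0,60]]}}

```text
time_s: 2.1
eef_pos: [461.4, -168.5, 271.0]
orientation: [[0.006, 1.0, -0.001], [1.0, -0.006, 0.0], [0.0, -0.001, -1.0]]
wrist_force: [0.5, 0.5, -0.8]
opening: 0.703
```

```bash
python3 go.py [488,196,270]
```

```text
2.1 [ 461.4 -168.5  271. ] tool x,y [0.006 1.    0.   ] [ 1.    -0.006 -0.001] q [ 0.62  0.35 -0.44  1.8   0.17  1.02  0.12] F [ 0.5  0.5 -0.8] M [ 0.04 -0.03 -0.06] op 60.1
tilt [-0.001  0.    -1.   ] shift [364.7  24.6   1.1]
yaw of tool y about world z deg -0.32
```

{"op": "carry_out", "data": {"commands": [[[38,4,0],0,60],[[38,4,0],0,60],[[38,4,0],0,60],[[38,4,0],0,60],[[38,4,0],0,60],[[38,4,0],0,60],[[38,1,0],0,60],[[20,0,0],0,60]]}}

```text
time_s: 2.77
eef_pos: [487.4, 120.9, 271.4]
orientation: [[-0.0, 1.0, -0.0], [1.0, 0.0, 0.003], [0.003, -0.0, -1.0]]
wrist_force: [0.4, 0.5, 1.1]
opening: 0.702
```

```bash
python3 go.py [488,196,270]; python3 -c "
from h import *
a=shot('wrist','w1.png'); print(a[2]['position'].round(),a[2]['rotation'].round(2).tolist())"
```

```text
2.7667 [487.4 120.9 271.4] tool x,y [-0.     1.     0.003] [ 1.  0. -0.] q [ 0.08  0.38 -0.52  1.77  0.21  1.04 -0.51] F [0.4 0.5 1.1] M [ 0.04 -0.03 -0.02] op 60.0
tilt [-0.     0.003 -1.   ] shift [75.1  0.6  1.6]
yaw of tool y about world z deg 0.02
[487. 202. 414.] [[1.0, 0.0, -0.0], [0.0, -0.95, -0.31], [-0.0, 0.31, -0.95]]
```

View pics/w1.png

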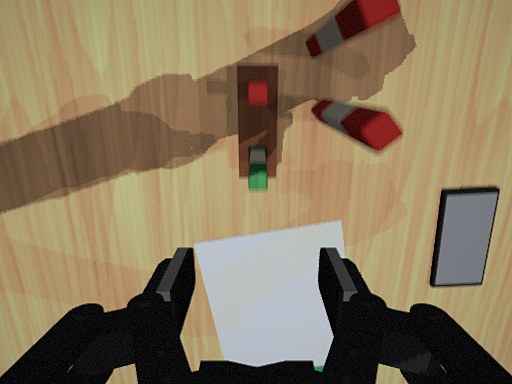

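The wrist view shows the red marker's top at (258,92) and the green one at (258,180), with the stand square to the tool. I'll measure the top.

```bash
python3 - <<'E'
from h import *
im,d,K,p,R=load('w1'); i=im.astype(int)
m=((i[...,0]>90)&(i[...,0]>2.2*i[...,1])).astype(np.uint8); m[:, :230]=0; m[:,290:]=0
n,l,s,c=cv2.connectedComponentsWithStats(m)
k=1+s[1:,4].argmax(); print(s[k],c[k]); P=pts(d,K,p,R,l==k); T=P[P[:,2]>150]; print(np.percentile(T,[2,50,98],axis=0).round(1))
cn=cv2.findContours((l==k).astype(np.uint8),0,2)[0][0]
print('top rect',cv2.minAreaRect(np.array([onplane(K,p,R,u,v,157)[:2] for u,v in cn[:,0]],np.float32)))
E
```

```text
[248  82  20  23 452] [257.5840708   92.95353982]
[[480.3 189.1 155.3]
 [487.9 196.4 156.8]
 [494.8 202.9 158.3]]
top rect ((487.5891418457031, 197.0796661376953), (14.540501594543457, 15.953744888305664), 0.03540070354938507)
```

{"op": "carry_out", "data": {"commands": [[[25,0,0],0,60],[[25,0.3,0],0,60],[[25,0,0],0,60],[[0,0,25],0,60],[[0,0,30],0,60],[[0,0,30],0,60],[[0,0,30],0,60],[[0,0,20],0,60]]}}

```text
time_s: 3.48
eef_pos: [487.6, 188.8, 133.4]
orientation: [[0.006, 1.0, -0.004], [1.0, -0.006, -0.002], [-0.002, -0.004, -1.0]]
wrist_force: [-0.0, -0.4, -0.4]
opening: 0.702
```

```bash
python3 go.py [487.8,196.3,116]
```

```text
3.4833 [487.6 188.8 133.4] tool x,y [ 0.006  1.    -0.002] [ 1.    -0.006 -0.004] q [-0.12  0.58 -0.44  1.89  0.35  0.75 -0.77] F [-0.  -0.4 -0.4] M [-0.02  0.02 -0.02] op 60.0
tilt [-0.004 -0.002 -1.   ] shift [ 7.5  0.2 17.4]
yaw of tool y about world z deg -0.36
```

{"op": "carry_out", "data": {"commands": [[[7,0.2,0],0,60],[[0,0,10],0,60],[[0,0,7],0,60],[[0,0,0],0,10],[[0,0,0],0,10],[[0,0,0],0,10],[[0,0,0],0,10],[[0,0,0],0,10]], "grip_force": 40}}

```text
time_s: 4.15
eef_pos: [490.0, 197.5, 120.3]
orientation: [[0.006, 1.0, 0.002], [1.0, -0.006, 0.001], [0.001, 0.002, -1.0]]
wrist_force: [-0.5, 0.2, 3.2]
opening: 0.182
```

```bash
python3 go.py [487.8,196.3,116]
```

```text
4.15 [490.  197.5 120.3] tool x,y [0.006 1.    0.001] [ 1.    -0.006  0.002] q [-0.14  0.6  -0.43  1.9   0.37  0.72 -0.79] F [-0.5  0.2  3.2] M [-0.01  0.01 -0.07] op 15.5
tilt [ 0.002  0.001 -1.   ] shift [-1.2 -2.2  4.3]
yaw of tool y about world z deg -0.36
```

Gripped, with the opening at 15.5 mm. I'll lift straight up until it clears the green marker.

{"op": "carry_out", "data": {"commands": [[[0,0,-10],0,10],[[0,0,-20],0,10],[[0,0,-25],0,10],[[0,0,-30],0,10],[[0,0,-30],0,10],[[0,0,-30],0,10],[[0,0,-30],0,10],[[0,0,-15],0,10]]}}

```text
time_s: 4.82
eef_pos: [490.1, 198.3, 314.2]
orientation: [[0.006, 1.0, 0.006], [1.0, -0.006, 0.003], [0.003, 0.006, -1.0]]
wrist_force: [1.5, -0.1, -0.1]
opening: 0.184
```

```bash
python3 go.py [511.8,-63.4,310]
```

```text
4.8167 [490.1 198.3 314.2] tool x,y [0.006 1.    0.003] [ 1.    -0.006  0.006] q [-0.06  0.39 -0.53  1.64  0.21  1.17 -0.65] F [ 1.5 -0.1 -0.1] M [0.02 0.02 0.01] op 15.7
tilt [ 0.006  0.003 -1.   ] shift [-261.5   23.2    3.5]
yaw of tool y about world z deg -0.33
```

{"op": "carry_out", "data": {"commands": [[[-15,0,0],0,10],[[-30,1,0],0,10],[[-38,3,0],0,10],[[-38,4,0],0,10],[[-38,4,0],0,10],[[-38,4,0],0,10],[[-35,4,0],0,10],[[-20,2,0],0,10]]}}

```text
time_s: 5.48
eef_pos: [509.4, -60.4, 309.9]
orientation: [[0.012, 1.0, 0.0], [1.0, -0.012, -0.003], [-0.003, 0.0, -1.0]]
wrist_force: [-0.1, -0.9, 0.3]
opening: 0.18
```

{"op": "carry_out", "data": {"commands": [[[-4,0,0],-0.09,10],[[0,0,10],-0.09,10],[[0,0,25],0,10],[[0,0,30],0,10],[[0,0,30],0,10],[[0,0,30],0,10],[[0,0,25],0,10],[[0,0,10],0,10]]}}

```text
time_s: 6.15
eef_pos: [507.4, -59.0, 146.8]
orientation: [[-0.173, 0.985, -0.006], [0.985, 0.173, 0.0], [0.001, -0.006, -1.0]]
wrist_force: [-0.4, -1.5, -0.4]
opening: 0.179
```

```bash
python3 go.py [512,-57.6,125]; python3 -c "
from h import *
a=shot('scene','s2.png')
cv2.imwrite('pics/s2c.png',cv2.resize(a[0][60:300,130:390],(780,720))[:600,:,::-1])"
```

```text
6.15 [507.4 -59.  146.8] tool x,y [-0.173  0.985  0.001] [ 0.985  0.173 -0.006] q [ 0.37  0.55 -0.44  1.91  0.32  0.76 -0.08] F [-0.4 -1.5 -0.4] M [-0.02  0.06 -0.01] op 15.3
tilt [-0.006  0.    -1.   ] shift [ 0.6  4.9 21.8]
yaw of tool y about world z deg 9.98
```

View pics/s2.png

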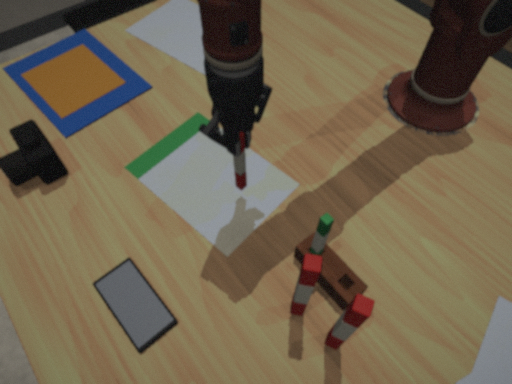

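The scene shows the marker held upright with its cap at (240,185), over the sheet. The green marker is still in the stand. I'll lower to contact at a 20 N grip.

{"op": "carry_out", "data": {"commands": [[[0,0,10],0,10],[[0,0,8],0,10],[[0,0,6],0,10],[[0,0,4],0,10],[[0,0,2],0,10],[[0,0,1],0,10],[[0,0,0],0,10],[[0,0,0],0,10]], "grip_force": 20}}

```text
time_s: 6.87
eef_pos: [510.0, -58.9, 118.7]
orientation: [[-0.173, 0.985, 0.001], [0.985, 0.173, -0.0], [-0.0, 0.001, -1.0]]
wrist_force: [-0.6, 0.5, -0.5]
opening: 0.182
```

{"op": "carry_out", "data": {"commands": [[[0,0,1],0,10],[[0,0,1],0,10],[[0,0,1],0,10],[[0,0,1],0,10],[[0,0,0],0,10],[[0,0,0],0,10],[[0,0,0],0,10],[[0,0,0],0,10]]}}

```text
time_s: 7.53
eef_pos: [509.8, -58.8, 114.3]
orientation: [[-0.173, 0.985, 0.0], [0.985, 0.173, 0.0], [0.0, 0.0, -1.0]]
wrist_force: [0.4, 0.6, -0.6]
opening: 0.179
```

{"op": "carry_out", "data": {"commands": [[[0,0,1],0,10],[[0,0,1],0,10],[[0,0,1],0,10],[[0,0,0],0,10],[[0,0,0],0,10],[[0,0,0],0,10],[[0,0,0],0,10],[[0,0,0],0,10]]}}

```text
time_s: 8.2
eef_pos: [510.2, -58.7, 113.2]
orientation: [[-0.173, 0.985, 0.001], [0.985, 0.173, -0.001], [-0.001, 0.001, -1.0]]
wrist_force: [-2.7, 0.2, 13.1]
opening: 0.18
```

Contact at 13 N, so L ≈ 132 mm. Next I'll work out the arc rows.

```bash
python3 -c "
import numpy as np
L=132; th=np.radians(np.linspace(0,80,33)); s=-8*np.cos(th)+L*np.sin(th); z=8*np.sin(th)+L*np.cos(th)
for i in range(32): print(round(np.degrees(th[i+1]),1),[round(-(s[i+1]-s[i]),1),0,round(-(z[i+1]-z[i]),1)])"
```

```text
2.5 [np.float64(-5.8), 0, np.float64(-0.2)]
5.0 [np.float64(-5.8), 0, np.float64(0.0)]
7.5 [np.float64(-5.8), 0, np.float64(0.3)]
10.0 [np.float64(-5.7), 0, np.float64(0.5)]
12.5 [np.float64(-5.7), 0, np.float64(0.8)]
15.0 [np.float64(-5.7), 0, np.float64(1.0)]
17.5 [np.float64(-5.6), 0, np.float64(1.3)]
20.0 [np.float64(-5.6), 0, np.float64(1.5)]
22.5 [np.float64(-5.5), 0, np.float64(1.8)]
25.0 [np.float64(-5.4), 0, np.float64(2.0)]
27.5 [np.float64(-5.3), 0, np.float64(2.2)]
30.0 [np.float64(-5.2), 0, np.float64(2.5)]
32.5 [np.float64(-5.1), 0, np.float64(2.7)]
35.0 [np.float64(-5.0), 0, np.float64(2.9)]
37.5 [np.float64(-4.9), 0, np.float64(3.1)]
40.0 [np.float64(-4.7), 0, np.float64(3.3)]
42.5 [np.float64(-4.6), 0, np.float64(3.5)]
45.0 [np.float64(-4.4), 0, np.float64(3.7)]
47.5 [np.float64(-4.2), 0, np.float64(3.9)]
50.0 [np.float64(-4.1), 0, np.float64(4.1)]
52.5 [np.float64(-3.9), 0, np.float64(4.3)]
55.0 [np.float64(-3.7), 0, np.float64(4.4)]
57.5 [np.float64(-3.5), 0, np.float64(4.6)]
60.0 [np.float64(-3.3), 0, np.float64(4.7)]
62.5 [np.float64(-3.1), 0, np.float64(4.9)]
65.0 [np.float64(-2.9), 0, np.float64(5.0)]
67.5 [np.float64(-2.6), 0, np.float64(5.1)]
70.0 [np.float64(-2.4), 0, np.float64(5.2)]
72.5 [np.float64(-2.2), 0, np.float64(5.3)]
75.0 [np.float64(-1.9), 0, np.float64(5.4)]
77.5 [np.float64(-1.7), 0, np.float64(5.5)]
80.0 [np.float64(-1.5), 0, np.float64(5.6)]
```

{"op": "carry_out", "data": {"commands": [[[-5.8,0,-0.2],0,10],[[-5.8,0,0],0,10],[[-5.8,0,0.3],0,10],[[-5.7,0,0.5],0,10],[[-5.7,0,0.8],0,10],[[-5.7,0,1],0,10],[[-5.6,0,1.3],0,10],[[-5.6,0,1.5],0,10]]}}

```text
time_s: 8.87
eef_pos: [517.6, -102.8, 107.1]
orientation: [[-0.174, 0.985, -0.0], [0.985, 0.174, 0.001], [0.001, 0.0, -1.0]]
wrist_force: [-1.8, 1.1, 5.7]
opening: 0.183
```

```bash
python3 go.py [518,-104,108]; python3 -c "
from h import *
a=shot('scene','s3.png')
cv2.imwrite('pics/s3c.png',cv2.resize(a[0][80:230,150:320],(680,600))[:,:,::-1])"
```

```text
8.8667 [ 517.6 -102.8  107.1] tool x,y [-0.174  0.985  0.001] [0.985 0.174 0.   ] q [ 0.42  0.62 -0.41  1.91  0.37  0.69 -0.03] F [-1.8  1.1  5.7] M [0.63 0.59 0.05] op 15.6
tilt [-0.     0.001 -1.   ] shift [-1.2  0.2 -0.9]
yaw of tool y about world z deg 10.01
```

View pics/s3c.png

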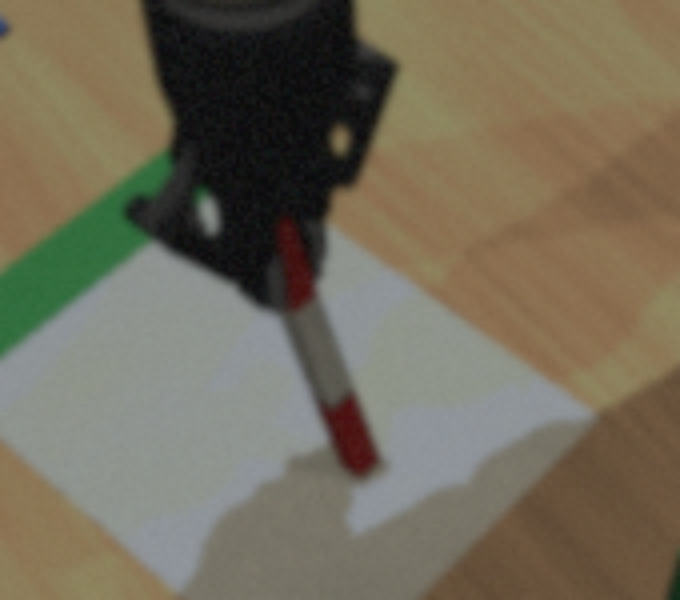

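The crop shows the marker leaning about 20° between the pads, with its cap, at (360,465), still on the sheet. It pivots as wanted. I'll continue the arc with a touch more pressure.

{"op": "carry_out", "data": {"commands": [[[-5.5,0,2.3],0,10],[[-5.4,0,2.5],0,10],[[-5.3,0,2.2],0,10],[[-5.2,0,2.5],0,10],[[-5.1,0,2.7],0,10],[[-5.0,0,2.9],0,10],[[-4.9,0,3.1],0,10],[[-4.7,0,3.3],0,10]]}}

```text
time_s: 9.58
eef_pos: [524.9, -144.5, 85.3]
orientation: [[-0.173, 0.985, 0.0], [0.985, 0.173, -0.0], [-0.0, 0.0, -1.0]]
wrist_force: [-0.8, -0.5, 5.3]
opening: 0.177
```

{"op": "carry_out", "data": {"commands": [[[-4.6,0,3.5],0,10],[[-4.4,0,3.7],0,10],[[-4.2,0,3.9],0,10],[[-4.1,0,4.1],0,10],[[-3.9,0,4.3],0,10],[[-3.7,0,4.4],0,10],[[-3.5,0,4.6],0,10],[[-3.3,0,4.7],0,10]]}}

```text
time_s: 10.25
eef_pos: [530.4, -176.2, 51.0]
orientation: [[-0.173, 0.985, 0.0], [0.985, 0.173, -0.0], [-0.0, 0.0, -1.0]]
wrist_force: [-0.9, -0.9, 4.0]
opening: 0.179
```

```bash
python3 go.py [531,-164,50]; python3 -c "
from h import *
a=shot('scene','s4.png')
cv2.imwrite('pics/s4c.png',cv2.resize(a[0][80:230,150:320],(680,600))[:,:,::-1])"
```

```text
10.25 [ 530.4 -176.2   51. ] tool x,y [-0.173  0.985 -0.   ] [0.985 0.173 0.   ] q [ 0.51  0.74 -0.37  1.86  0.43  0.62  0.05] F [-0.9 -0.9  4. ] M [0.21 0.34 0.12] op 15.3
tilt [ 0. -0. -1.] shift [11.9  2.7  1. ]
yaw of tool y about world z deg 9.96
```

View pics/s4c.png

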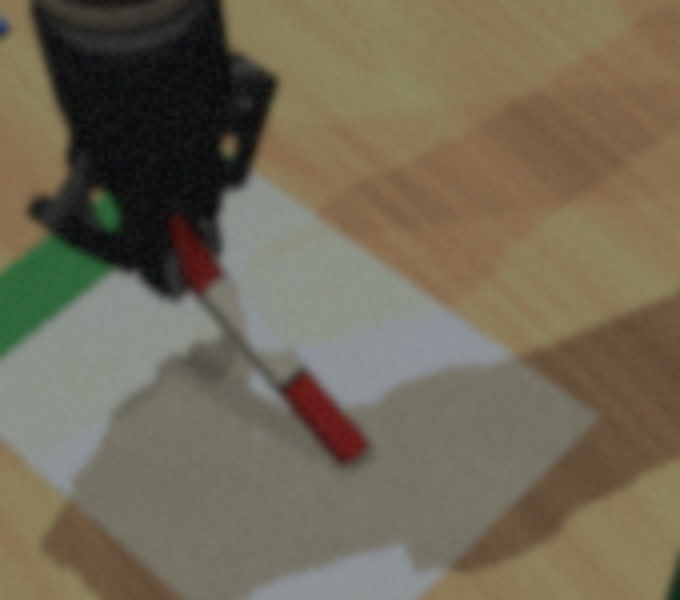

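The marker is over to about 60°, with the cap at (345,455) still on the sheet. Now the last part of the arc, then a few still rows.

{"op": "carry_out", "data": {"commands": [[[-3.1,0,4.9],0,10],[[-2.9,0,5.0],0,10],[[-2.6,0,5.1],0,10],[[-2.4,0,5.2],0,10],[[-2.2,0,5.3],0,10],[[-1.9,0,5.4],0,10],[[-1.7,0,5.5],0,10],[[0,0,0],0,10]]}}

```text
time_s: 10.97
eef_pos: [533.0, -192.6, 13.8]
orientation: [[-0.172, 0.985, -0.001], [0.985, 0.172, 0.0], [0.0, -0.001, -1.0]]
wrist_force: [-0.2, -1.4, 2.1]
opening: 0.184
```

{"op": "carry_out", "data": {"commands": [[[0,0,0],0,10],[[0,0,0],0,10],[[0,0,0],0,10],[[0,0,0],0,10],[[0,0,0],0,10],[[0,0,0],0,10],[[0,0,0],0,10],[[0,0,0],0,10]]}}

```text
time_s: 11.63
eef_pos: [533.1, -192.0, 15.0]
orientation: [[-0.173, 0.985, -0.0], [0.985, 0.173, 0.0], [0.0, -0.0, -1.0]]
wrist_force: [-0.1, 0.9, 0.1]
opening: 0.179
```

```bash
python3 -c "
from h import *
a=shot('scene','s5.png')
cv2.imwrite('pics/s5c.png',cv2.resize(a[0][80:230,150:320],(680,600))[:,:,::-1])"
```

```text
(no output)
```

View pics/s5c.png

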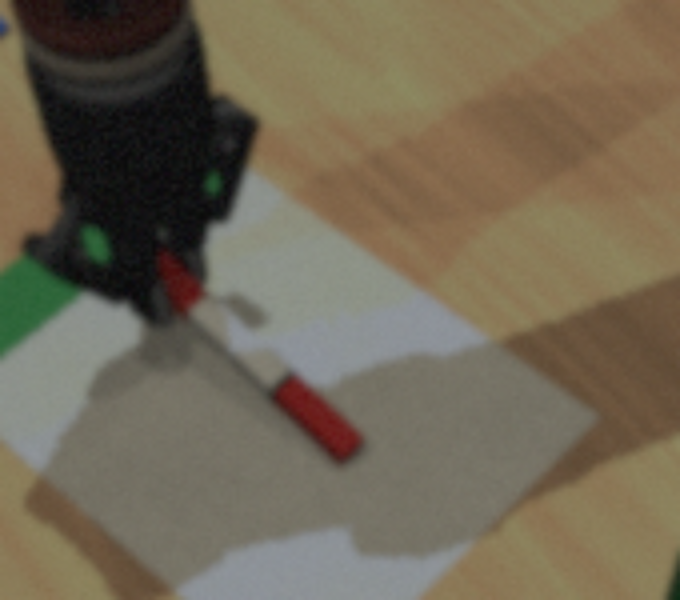

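```bash
python3 -c "
from h import *
im,d,K,p,R=load('s5'); i=im.astype(int)
m=(i[...,0]>60)&(i[...,0]>2.2*i[...,1])&(i[...,0]>2*i[...,2]); m[:130]=0; m[200:]=0; m[:,:185]=0; m[:,250:]=0
P=pts(d,K,p,R,m); P=P[P[:,2]<80]; 
c=P.mean(0); ax=np.array([.172,-.985]); s=(P[:,:2]-[526,-139])@ax
for a in range(-100,90,15):
    q=P[(s>=a)&(s<a+15)]
    if len(q)>3: print(a,len(q),np.median(q,0).round(1),np.percentile(q[:,2],[10,90]).round(1))
"
```

```text
-85 25 [512.8 -67.1  16.2] [13.5 17.9]
-70 60 [513.9 -77.9  18.6] [15.6 20.6]
-55 56 [517.5 -92.4  22.2] [19.8 24.3]
-40 27 [ 519.5 -104.8   24.9] [22.4 25.8]
20 17 [ 529.7 -171.7   40.6] [39.2 43. ]
35 47 [ 530.2 -179.6   43.5] [40.3 45.2]
50 11 [ 529.  -192.8   46.5] [45.5 47.8]
```

Elevation is 13.4° and the cap is on the desk, so step 2 is met. I'll lower a bit further and release.

{"op": "carry_out", "data": {"commands": [[[-1,0,4],0,10],[[-1,0,4],0,10],[[0,0,0],0,10],[[0,0,0],0,10],[[0,0,0],0,26],[[0,0,0],0,40],[[0,0,0],0,50],[[0,0,0],0,50]]}}

```text
time_s: 12.35
eef_pos: [533.5, -194.1, 7.0]
orientation: [[-0.173, 0.985, -0.0], [0.985, 0.173, -0.0], [0.0, -0.0, -1.0]]
wrist_force: [0.6, 0.6, -1.1]
opening: 0.585
```

{"op": "carry_out", "data": {"commands": [[[0,0,-3],0,50],[[0,0,-10],0,50],[[0,0,-25],0,50],[[0,0,-30],0,50],[[0,0,-30],0,50],[[0,0,-30],0,50],[[-30,0,-30],0,50],[[-40,0,0],0,50]]}}

```text
time_s: 13.02
eef_pos: [550.6, -258.6, 173.1]
orientation: [[-0.182, 0.983, 0.014], [0.983, 0.182, -0.001], [-0.004, 0.013, -1.0]]
wrist_force: [2.1, -0.8, 1.0]
opening: 0.587
```

{"op": "carry_out", "data": {"commands": [[[-40,0,0],0,50],[[-40,0,0],0,50],[[-40,0,0],0,50],[[-40,0,0],0,50],[[-30,0,0],0,50],[[0,0,0],0,50],[[0,0,0],0,50],[[0,0,0],0,50]]}}

```text
time_s: 13.68
eef_pos: [578.7, -448.3, 164.8]
orientation: [[-0.174, 0.985, 0.0], [0.985, 0.174, 0.002], [0.002, 0.001, -1.0]]
wrist_force: [0.7, 0.6, 0.6]
opening: 0.591
```

```bash
python3 - <<'E'
from h import *
print(get_obs()['wrist_force'].round(1))
im,d,m=shot('top','t6.png'); K,p,R=m['K'],m['position'],m['rotation']; i=im.astype(int)
hsv=cv2.cvtColor(im,cv2.COLOR_RGB2HSV)
red=(i[...,0]>60)&(i[...,0]>2.2*i[...,1])&(i[...,0]>2*i[...,2]); red[:,:230]=0; red[:,400:]=0; red[:150]=0; red[280:]=0
red=cv2.morphologyEx(red.astype(np.uint8),cv2.MORPH_OPEN,np.ones((3,3)))
cn=np.argwhere(red)[:,::-1]
W=np.array([onplane(K,p,R,u,v,16)[:2] for u,v in cn],np.float32); print(cv2.minAreaRect(W))
P=pts(d,K,p,R,red>0); print('z',np.percentile(P[:,2],[5,50,95]).round(1))
g=(i[...,1]>60)&(i[...,1]>1.8*i[...,0]); g[:,:150]=0; g[:,230:]=0; G=pts(d,K,p,R,g); print('green',np.median(G,0).round(1))
E
```

```text
[0.7 0.6 0.6]
((523.4891357421875, -141.7242889404297), (15.66661262512207, 148.74948120117188), 9.782999992370605)
z [14.  16.4 18.8]
green [487.9 125.1 157.7]
```

View pics/t6.png

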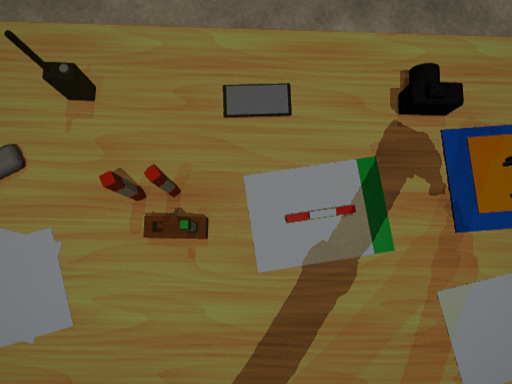

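The top view shows the marker lying flat at (320,214) in the middle of the sheet, along its long side. The green marker, at (188,224), is still in the stand.

```bash
python3 -c "
from plant import *
print(finish_job())"
```

```text
the job is handed in; nothing more can be done
None
```

The red marker is lying flat in the middle of the green-banded sheet, along its long side, and the job is handed in at about 14 s of the 48 s allowed.

- **What I did:** I picked out the thin red marker in the stand from the two larger look-alikes, pinched it by its upper end and lifted it over the green one. I pressed it upright on the sheet at about 13 N, then pivoted it over between the fingers at a 20 N grip to about 13° from flat. Last, I lowered it a little further, let go and drew the arm clear.
- **Final position:** The marker's middle is about 4 mm from the sheet's centre and its axis is within about 0.2° of the long side. Its top face is 16 mm above the desk, so it lies flat.
- **Green marker:** It still stands upright in the stand, within measuring error of where it started (its top is at (488, 125, 158) mm).
- **Forces:** The wrist force was near zero at the end, and no reading I took was above about 13 N.

**One disagreement:** During the pivot the measured press fell from about 5 N to near 0–2 N at the end, below the suggested 5–20 N. The depth picture showed the cap end still on the sheet then. No check failed.

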